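Release the latched key on the mill's operator box

TASK

One of the four identical keys on the mill's operator box has been left latched down, and the eye cannot tell which. Tap the keys lightly with a fingertip to find the one that does not give, then press that key firmly until it lets go, and take the hand away so that it springs up. Leave the other three keys up (do not press a key that gives more than about 3 mm, or it latches in), and do not pick up or shift any of the tools standing around.

Things in the scene. Friction and masses are not known exactly. Their poses are not given: they have to be found in the camera images.
- key_box: fixed cream operator box, 150 mm deep (its x) by 270 wide (y) by 60 high. Origin on the table surface; x points away from the robot when unturned, y along the row towards key 1. The box spans x -55 to +95 mm. Four keys in one row at x = -5 mm, y = +82.5, +27.5, -27.5, -82.5 mm, in steel frames 3 mm high on a black strip; the top behind them is flat. One key, any of the four, starts latched
- key1_top (a point): the centre of the top face of key 1, the leftmost (seen from the robot). All keys: identical ivory square caps, 28 x 28 mm, that move straight down, 10 mm at most. Caps are pushed onto their stems to different depths: with the key up, its top stands anywhere from 76 to 82 mm above the table, so height does not tell which is latched
- key2_top (a point): the centre of the top face of key 2, the second from the left. Any key that is up gives at once: 1.5 N starts it, about 3.5 N pushes it 2.5 mm down, and it springs back. Pushed 4 to 5 mm down (about 5 N) it snaps in and stays down, which spoils the job
- key3_top (a point): the centre of the top face of key 3, the third from the left. The latched key, whichever it is, stands 2 mm lower than it would when up and feels solid: it moves less than 0.5 mm below about 8 N
- key4_top (a point): the centre of the top face of key 4, the rightmost. To release the latched key press it with about 15 N: some 6 mm down it lets go (it may be pushed to its stop, 8 mm down at 17 N); when the finger is lifted it rises to 2 mm above where it stood at the start
- collet: bystander, leave alone: a steel collet, upright, 32 mm wide and 38 mm tall, standing on the back part of the key box's top; origin at the centre of its underside
- tool_holder: bystander, leave alone: a dark steel tool holder standing on the table, 44 mm wide, 75 mm tall; origin at the centre of its underside
- wrench: bystander, leave alone: a 170 mm steel wrench lying on the table; origin at the middle of its length, on its underside
- chip_brush: bystander, leave alone: a 180 mm brush lying on the table; origin at the middle of its length, on its underside
- oil_bottle: bystander, leave alone: a red oil bottle standing on the table, 54 mm wide, 130 mm tall; origin at the centre of its underside
- step_block: bystander, leave alone: a dark steel step block, 72 x 30 mm, four steps up to 48 mm tall, on the table; origin at the centre of its underside
- tee_nut: bystander, leave alone: a T-nut, 28 x 28 mm, with its stud standing up, 63 mm tall overall, on the table; origin at the centre of its underside

How it is judged:
At the end, for the whole second after the job is handed in: The key that was latched has risen about 2 mm (1.3 to 3.5 mm) from where it stood at the start, and the tops of the other three are within 1 mm of where they stood at the start (((distance of key1_top from where it was at the start of the episode between 0.0013 and 0.0035 m and distance of each of key2_top, key3_top, key4_top from where it was at the start of the episode below 0.001 m) or (distance of key2_top from where it was at the start of the episode between 0.0013 and 0.0035 m and distance of each of key1_top, key3_top, key4_top from where it was at the start of the episode below 0.001 m) or (distance of key3_top from where it was at the start of the episode between 0.0013 and 0.0035 m and distance of each of key1_top, key2_top, key4_top from where it was at the start of the episode below 0.001 m) or (distance of key4_top from where it was at the start of the episode between 0.0013 and 0.0035 m and distance of each of key1_top, key2_top, key3_top from where it was at the start of the episode below 0.001 m))); the robot touches nothing.
It fails at once if one of the loose tools is shifted or lifted by more than 15 mm (distance of any of collet, tool_holder, wrench, chip_brush, oil_bottle, step_block, tee_nut from where it was at the start of the episode above 0.015 m).
It also fails if it takes over 53 s, if anything falls off the work surface, if the arm or the gripper's body presses on something with over 40 N, if the wrist force passes 120 N, or if a joint passes its speed limit or range.

ROBOT

A 6-joint arm with a two-finger parallel gripper is mounted at the origin on the work surface. World frame = base frame: x ahead of the robot, y to its left, z up, the work surface at z = 0. Lengths are in m, angles in rad, forces in N, time in s.
With the tool pointing down it reaches from about 0.3 to 0.875 m from the base axis. Payload 6.4 kg.
Tool frame: the origin (TCP) lies on the centre line of the jaws, within the pads' length; the fingertips stand 25 mm ahead of it and the grasp point (between the pads) lies 6 mm ahead of it; z points along the fingers, y is the line along which they close (so a half turn about z gives the same grasp; the last joint's range is limited). The gripper opens to 85 mm and grips with 20 to 120 N. Pads are 22 mm wide; open, the fingers measure 114 mm over their backs; the gripper's body (76 mm by 85 mm) begins 54 mm behind the grasp point. The pads swing forward as they close: fully open they stand 13 mm farther back than shut.
Start: joints at [-1.307, 0.181, 1.607, -0, 1.354, -0.206], TCP at [0.26, -0.513, 0.256] pointing down, gripper open.
Joint ranges: [-2.99, 2.99], [-0.89, 2.07], [0.3, 2.58], [-1.14, 4.28], [0, 2.63], [-3.12, 3.12]. Speed limits (rad/s): [2.57, 2.57, 3.01, 3.14, 3.14, 3.14].

INTERFACE

Orientations are given as a unit quaternion [w, x, y, z].
In Python, from bench import get_obs, camera, hand_in, spot_in gives the robot as it stands.
- The arm moves only by the shell command python3 -m jog 'ROWS'. ROWS is JSON, one flat list of numbers, 7 for each row, row after row: the shift along the tool's x, y, z in m, then the turn, a rotation vector about the tool's x, y, z in rad, then the closure, from 0 (fully open) to 1 (shut). A call has 1 to 20 rows; each row is the pose to reach, as a shift and turn from the pose commanded when the call began, along the tool's axes at that moment; what a row does not reach only later rows make up. A row lasts 1/8 s, in which the tool goes at most 62.5 mm and 10.7 degrees, less where a joint would pass 70% of its speed; a pose out of reach is approached as far as the arm can. A call with a gripper value outside its range is refused whole. The fingers move at their own pace and stop on an object; the grip force is fixed at half the most. Time passes only in rows, so rows that repeat a pose let the fingers close. It gives the time, the measured TCP pose, the force, the opening and the grip force at its end, in the units of the state.
- get_obs(): the state, without advancing time (a new reading comes with each control period).
- camera(name): name is "scene" or "top" or "wrist"; returns a dict with "frame" (420x560x3 uint8, red, green, blue), "mtx" (3x3 intrinsics, pixels), "extrinsics" (4x4, takes a point from camera to world coordinates). Camera axes: x right, y up, looking along -z (the intrinsics and any distortion apply to the point x, -y, -z); pixel columns grow to the right and rows downward; lengths in m; the calibration is good to about 2 mm. A picture is of the moment at which its call begins. There is no depth.
- hand_in(): hands the job in; it is judged then, once.
Trained networks look in a picture, given as the dict that the camera call returned (one of the last four; its "shot" number tells which), for a name from the list of things; names that differ only in an ending like _2 or _b are one class to them, and where a whole thing is asked for, a point or a joint stands for the part that bears it (a point fixed in the world has none). Each returns a list of dicts, best first, with "confidence" (0 to 1); they miss things now and then, are a little off and sometimes report something else, mostly with a low value. They report only what shows in the picture. A call takes as long as a camera call.
- spot_in(picture, name): "xyz" ([x, y, z] in m, in world coordinates, good to about 4 mm: the middle of the surface that is visible of it).
The state is a dict: "time_s": time; "q": joint angles; "dq": joint speeds; "joint_efforts": joint torques, N m; "eef_pos": TCP position; "eef_rot": TCP orientation; "wrist_force": force on the tool from outside, world axes, zero at the start; "torque": the same for the moment, N m; "opening": opening from 0.0 (shut) to 1.0 (fully open); "grasp_force": force on a finger pad.
Only numpy, scipy, OpenCV 4.12 (cv2) and the standard library are available. Lean on these libraries where they do the work, as an engineer would, in place of code of your own. Each camera call takes 0.05 s, during which the arm holds its last target. There are 200 camera calls.

## Working session

There is one attempt and no reset: what is moved stays moved. The work goes in short steps, Python scripts to look and compute and a shell command to move; the robot and the scene stay as the last step left them, time stands still between calls to the robot, and variables do not carry over. Pictures are saved under pics/ and viewed, at most 10 in all, crops included, and the job is handed in when it is done.

```bash
mkdir -p pics
cat > h.py <<'E'
from bench import *
import numpy as np, cv2
def save(p,n): cv2.imwrite(f'pics/{n}.png',p['frame'][:,:,::-1])
E
python3 - <<'E'
from h import *
o=get_obs();print(o['time_s'],o['eef_pos'],o['eef_rot'],o['wrist_force'],o['opening'])
for c in ('top','scene'):
    p=camera(c);save(p,c+'0')
    for n in ['key1_top','key2_top','key3_top','key4_top','key_box','collet','tool_holder','oil_bottle','tee_nut','step_block']:
        r=spot_in(p,n);print(c,n,[(np.round(d['xyz'],3).tolist(),round(d['confidence'],2)) for d in r[:5]])
E
```

```text
0.0 [ 0.2601856  -0.51220054  0.25538196] [-8.74750631e-04  9.72540283e-01  2.32732963e-01 -1.23712366e-05] [0.42933753 0.39950629 0.11053246] 0.9968017214795215
top key1_top [([0.543, 0.082, 0.077], 0.81)]
top key2_top [([0.54, 0.023, 0.081], 0.62), ([0.48, -0.203, 0.02], 0.26)]
top key3_top [([0.537, -0.027, 0.075], 0.82), ([0.547, -0.188, 0.031], 0.25)]
top key4_top [([0.54, -0.082, 0.08], 0.71)]
top key_box [([0.564, -0.002, 0.056], 0.56)]
top collet [([0.615, 0.082, 0.097], 0.79)]
top tool_holder [([0.55, -0.187, 0.029], 0.91), ([0.48, -0.203, 0.019], 0.48)]
top oil_bottle [([0.651, 0.185, 0.086], 0.91)]
top tee_nut [([0.479, -0.207, 0.021], 0.58)]
top step_block [([0.654, -0.219, 0.027], 0.91)]
scene key1_top [([0.547, 0.08, 0.072], 0.58)]
scene key2_top [([0.547, 0.027, 0.078], 0.47)]
scene key3_top [([0.547, -0.021, 0.078], 0.73), ([0.703, -0.053, 0.023], 0.32)]
scene key4_top [([0.549, -0.084, 0.082], 0.55)]
scene key_box [([0.596, -0.006, 0.061], 0.67)]
scene collet [([0.62, 0.077, 0.097], 0.58)]
scene tool_holder [([0.563, -0.188, 0.028], 0.92)]
scene oil_bottle [([0.675, 0.181, 0.076], 0.66), ([0.545, -0.023, 0.076], 0.58)]
scene tee_nut [([0.484, -0.21, 0.021], 0.63)]
scene step_block [([0.678, -0.219, 0.031], 0.81)]
```

View pics/top0.png

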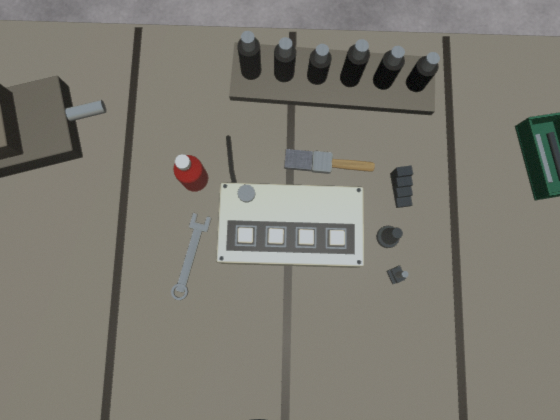

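View pics/scene0.png

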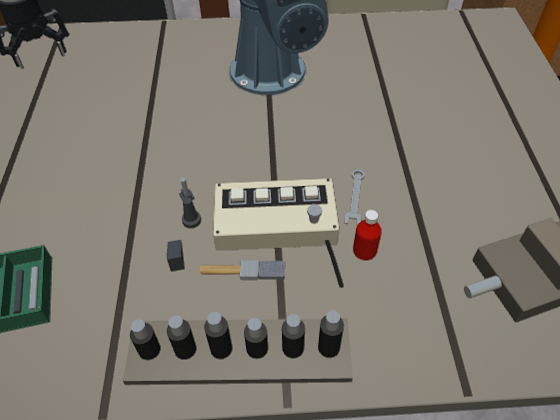

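The top view shows the box at px 218–364 × 184–266, almost unturned, with caps near (245,236), (276,237), (306,237) and (337,238). The collet is behind key 1 at (246,193). The networks' positions agree with the 55 mm pitch. Next I locate the caps by thresholding and work out the move.

Run:
```python
from h import *
p=camera('top');f=p['frame'];K=p['mtx'];T=p['extrinsics']
def bp(u,v,z):
    d=T[:3,:3]@(np.array([1,-1,-1])*(np.linalg.inv(K)@[u,v,1])); c=T[:3,3]; return c+d*(z-c[2])/d[2]
m=(f.min(2)>150).astype(np.uint8); m[:224]=0;m[250:]=0;m[:,:230]=0;m[:,352:]=0
n,l,s,c=cv2.connectedComponentsWithStats(m)
P=[]
for i in range(1,n):
    if s[i,4]>60: P.append(bp(*c[i],.079)); print(c[i].round(1),s[i],P[-1].round(4))
P=np.array(P)
o=get_obs();w,x,y,z=o['eef_rot']
from scipy.spatial.transform import Rotation as R
r=R.from_quat([x,y,z,w]).as_matrix()
print(r.round(3))
for q in P: print((r.T@(np.array([q[0],q[1],.16])-o['eef_pos'])).round(4))
```

```text
[245.1 234.6] [238 228  15  15 212] [0.5395 0.0806 0.079 ]
[275.6 235.4] [268 228  16  15 203] [0.5396 0.026  0.079 ]
[305.9 236.4] [299 229  15  15 213] [ 0.5392 -0.0285  0.079 ]
[336.9 237. ] [330 230  15  15 222] [ 0.5394 -0.0841  0.079 ]
[[ 0.892  0.453 -0.   ]
 [ 0.453 -0.892  0.   ]
 [-0.    -0.    -1.   ]]
[ 0.5176 -0.4026  0.0963]
[ 0.4929 -0.3539  0.0963]
[ 0.4679 -0.3055  0.0963]
[ 0.4429 -0.2558  0.0963]
```

```bash
python3 -m jog '[0.05,-0.03,0,0,0,0.15,1, 0.1,-0.06,0,0,0,0.3,1, 0.15,-0.09,0,0,0,0.47,1, 0.2,-0.12,0,0,0,0.47,1, 0.25,-0.145,0,0,0,0.47,1, 0.3,-0.175,0,0,0,0.47,1, 0.35,-0.205,0,0,0,0.47,1, 0.4,-0.23,0,0,0,0.47,1, 0.443,-0.256,0.03,0,0,0.47,1, 0.443,-0.256,0.08,0,0,0.47,1, 0.443,-0.256,0.115,0,0,0.47,1, 0.443,-0.256,0.115,0,0,0.47,1,0.443,-0.256,0.115,0,0,0.47,1,0.443,-0.256,0.115,0,0,0.47,1]'
python3 - <<'E'
from h import *
o=get_obs();print(o['time_s'],o['eef_pos'],o['eef_rot'],o['wrist_force'],o['opening'])
p=camera('wrist');save(p,'w1')
E
```

```text
time_s: 2.9
eef_pos: [0.5408, -0.0847, 0.1435]
eef_rot: [0.001, 1.0, -0.0, 0.002]
wrist_force: [0.5, -0.3, 0.4]
opening: -0.005
grasp_force: 0.0
2.9 [ 0.5407723  -0.0846635   0.14351454] [ 6.96673882e-04  9.99998129e-01 -2.99090679e-04  1.77942212e-03] [ 0.53626284 -0.28727605  0.40424201] -0.0047304844024373205
```

View pics/w1.png

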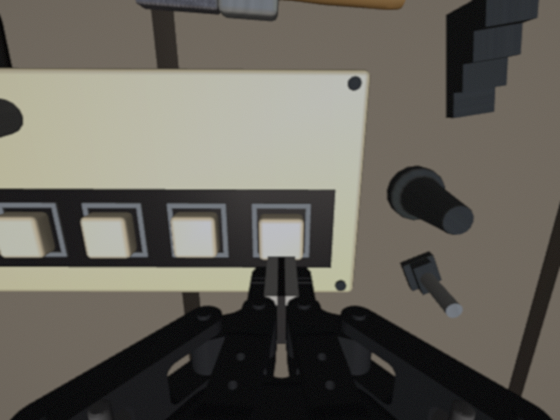

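The tip is centred over key 4 (cap at (281,237)), and the wrist camera shows nothing near the fingers. I descend to just above it.

```bash
python3 -m jog '[0,0,0.02,0,0,0,1, 0,0,0.033,0,0,0,1, 0,0,0.033,0,0,0,1, 0,0,0.033,0,0,0,1]'; for i in 1; do :; done; python3 -m jog '[0,0,0.001,0,0,0,1,0,0,0.001,0,0,0,1]';python3 -m jog '[0,0,0.001,0,0,0,1,0,0,0.001,0,0,0,1]'; python3 -m jog '[0,0,0.001,0,0,0,1,0,0,0.001,0,0,0,1]'
```

```text
time_s: 3.45
eef_pos: [0.5398, -0.0841, 0.1089]
eef_rot: [0.0, 1.0, -0.0, 0.0]
wrist_force: [-0.1, -0.0, 0.5]
opening: -0.001
grasp_force: 0.0
time_s: 3.7
eef_pos: [0.5396, -0.084, 0.1076]
eef_rot: [0.0, 1.0, -0.0, 0.0]
wrist_force: [-0.0, 0.4, 0.4]
opening: 0.001
grasp_force: 0.0
time_s: 3.95
eef_pos: [0.5394, -0.0839, 0.1063]
eef_rot: [-0.0, 1.0, -0.0, -0.0]
wrist_force: [-0.3, -0.4, 0.3]
opening: -0.002
grasp_force: 0.0
time_s: 4.2
eef_pos: [0.5394, -0.0839, 0.1052]
eef_rot: [-0.0, 1.0, -0.0, -0.0]
wrist_force: [0.7, 0.1, -0.2]
opening: 0.001
grasp_force: 0.0
```

```bash
for i in 0; do python3 -m jog '[0,0,0.001,0,0,0,1,0,0,0.001,0,0,0,1,0,0,0.001,0,0,0,1]'; python3 -m jog '[0,0,0.001,0,0,0,1,0,0,0.001,0,0,0,1,0,0,0.001,0,0,0,1]'; done | grep -E 'pos|force: \['
```

```text
eef_pos: [0.5394, -0.0839, 0.1043]
wrist_force: [-0.9, 1.0, -0.6]
eef_pos: [0.5395, -0.0839, 0.1035]
wrist_force: [-0.5, 0.8, 1.4]
```

```bash
(python3 -m jog '[0,0,0,0,0,0,1,0,0,0,0,0,0,1]'; python3 -m jog '[0,0,0,0,0,0,1,0,0,0,0,0,0,1]'; python3 -m jog '[0,0,0.0005,0,0,0,1,0,0,0.0005,0,0,0,1,0,0,0.0005,0,0,0,1]';python3 -m jog '[0,0,0,0,0,0,1,0,0,0,0,0,0,1]') | grep -E 'pos|force: \['
```

```text
eef_pos: [0.5395, -0.0839, 0.1034]
wrist_force: [-1.1, 0.1, 2.4]
eef_pos: [0.5395, -0.0839, 0.1033]
wrist_force: [0.0, -0.4, 1.9]
eef_pos: [0.5395, -0.0839, 0.1028]
wrist_force: [-0.5, 0.8, 2.8]
eef_pos: [0.5395, -0.0839, 0.1028]
wrist_force: [-0.3, 0.2, 2.5]
```

```bash
(python3 -m jog '[0,0,0.0008,0,0,0,1,0,0,0.0008,0,0,0,1,0,0,0.0008,0,0,0,1,0,0,0.0008,0,0,0,1]';python3 -m jog '[0,0,0,0,0,0,1]') | grep -E 'pos|force: \['
```

```text
eef_pos: [0.5395, -0.0839, 0.102]
wrist_force: [-0.3, -0.4, 3.6]
eef_pos: [0.5395, -0.0839, 0.102]
wrist_force: [-0.6, 0.2, 2.9]
```

Key 4 gives: the tip moved 0.8 mm for about +0.6 N. Next is key 3.

```bash
(python3 -m jog '[0,0,-0.015,0,0,0,1,0,-0.027,-0.015,0,0,0,1,0,-0.055,-0.015,0,0,0,1,0,-0.055,-0.007,0,0,0,1,0,-0.055,-0.007,0,0,0,1,0,-0.055,-0.007,0,0,0,1,0,-0.055,-0.007,0,0,0,1]';for i in 1;do python3 -m jog '[0,0,0.001,0,0,0,1,0,0,0.001,0,0,0,1,0,0,0.001,0,0,0,1]';python3 -m jog '[0,0,0.001,0,0,0,1,0,0,0.001,0,0,0,1,0,0,0.001,0,0,0,1]';done) | grep -E 'time|pos|force: \['
```

```text
time_s: 7.58
eef_pos: [0.5396, -0.0296, 0.1092]
wrist_force: [1.0, -1.4, 0.2]
time_s: 7.95
eef_pos: [0.5394, -0.029, 0.108]
wrist_force: [0.0, -0.4, -0.1]
time_s: 8.32
eef_pos: [0.5394, -0.0289, 0.107]
wrist_force: [0.7, 0.6, 0.6]
```

```bash
(python3 -m jog '[0,0,0.001,0,0,0,1,0,0,0.001,0,0,0,1,0,0,0.001,0,0,0,1]';python3 -m jog '[0,0,0.001,0,0,0,1,0,0,0.001,0,0,0,1,0,0,0.001,0,0,0,1]') | grep -E 'time|pos|force: \['
```

```text
time_s: 8.7
eef_pos: [0.5394, -0.0289, 0.106]
wrist_force: [0.1, -0.5, -0.2]
time_s: 9.07
eef_pos: [0.5394, -0.0289, 0.105]
wrist_force: [0.0, 0.6, -1.2]
```

```bash
(python3 -m jog '[0,0,0.001,0,0,0,1,0,0,0.001,0,0,0,1,0,0,0.001,0,0,0,1]';python3 -m jog '[0,0,0.001,0,0,0,1,0,0,0.001,0,0,0,1,0,0,0.001,0,0,0,1]') | grep -E 'time|pos|force: \['
```

```text
time_s: 9.45
eef_pos: [0.5394, -0.0289, 0.104]
wrist_force: [-0.1, -1.1, -0.5]
time_s: 9.82
eef_pos: [0.5394, -0.0289, 0.103]
wrist_force: [-0.2, -0.3, -0.3]
```

```bash
(python3 -m jog '[0,0,0.001,0,0,0,1,0,0,0.001,0,0,0,1,0,0,0.001,0,0,0,1]';python3 -m jog '[0,0,0.001,0,0,0,1,0,0,0.001,0,0,0,1,0,0,0.001,0,0,0,1]') | grep -E 'time|pos|force: \['
```

```text
time_s: 10.2
eef_pos: [0.5394, -0.0289, 0.1019]
wrist_force: [-0.5, 0.6, -0.4]
time_s: 10.58
eef_pos: [0.5396, -0.0289, 0.1011]
wrist_force: [-0.1, -0.1, 2.3]
```

```bash
(python3 -m jog '[0,0,0,0,0,0,1,0,0,0,0,0,0,1]';python3 -m jog '[0,0,0.0007,0,0,0,1,0,0,0.0007,0,0,0,1,0,0,0.0007,0,0,0,1]';python3 -m jog '[0,0,0.0007,0,0,0,1,0,0,0.0007,0,0,0,1,0,0,0.0007,0,0,0,1]') | grep -E 'time|pos|force: \['
```

```text
time_s: 10.82
eef_pos: [0.5396, -0.0289, 0.1011]
wrist_force: [0.5, -0.8, 1.4]
time_s: 11.2
eef_pos: [0.5395, -0.0289, 0.1004]
wrist_force: [-0.5, 0.1, 2.2]
time_s: 11.58
eef_pos: [0.5395, -0.0289, 0.0996]
wrist_force: [0.6, 1.0, 2.8]
```

Key 3 gives too: 1.5 mm at under 3 N. Next is key 2.

```bash
(python3 -m jog '[0,0,-0.016,0,0,0,1,0,-0.027,-0.016,0,0,0,1,0,-0.055,-0.016,0,0,0,1,0,-0.055,-0.009,0,0,0,1,0,-0.055,-0.009,0,0,0,1,0,-0.055,-0.009,0,0,0,1,0,-0.055,-0.009,0,0,0,1]';for i in 1;do python3 -m jog '[0,0,0.001,0,0,0,1,0,0,0.001,0,0,0,1,0,0,0.001,0,0,0,1]';python3 -m jog '[0,0,0.001,0,0,0,1,0,0,0.001,0,0,0,1,0,0,0.001,0,0,0,1]';done) | grep -E 'time|pos|force: \['
```

```text
time_s: 12.45
eef_pos: [0.5396, 0.0254, 0.1087]
wrist_force: [-0.1, -0.2, -0.3]
time_s: 12.82
eef_pos: [0.5394, 0.0261, 0.1076]
wrist_force: [0.6, -0.4, -0.7]
time_s: 13.2
eef_pos: [0.5394, 0.0261, 0.1066]
wrist_force: [-0.7, -0.2, -0.5]
```

```bash
(python3 -m jog '[0,0,0.001,0,0,0,1,0,0,0.001,0,0,0,1,0,0,0.001,0,0,0,1]';python3 -m jog '[0,0,0.001,0,0,0,1,0,0,0.001,0,0,0,1,0,0,0.001,0,0,0,1]') | grep -E 'time|pos|force: \['
```

```text
time_s: 13.58
eef_pos: [0.5395, 0.0261, 0.1056]
wrist_force: [-0.5, -0.0, 0.5]
time_s: 13.95
eef_pos: [0.5395, 0.0261, 0.1046]
wrist_force: [-0.5, 0.2, -0.0]
```

```bash
(python3 -m jog '[0,0,0.001,0,0,0,1,0,0,0.001,0,0,0,1,0,0,0.001,0,0,0,1]';python3 -m jog '[0,0,0.001,0,0,0,1,0,0,0.001,0,0,0,1,0,0,0.001,0,0,0,1]') | grep -E 'time|pos|force: \['
```

```text
time_s: 14.32
eef_pos: [0.5394, 0.0261, 0.1036]
wrist_force: [-0.0, 0.8, 0.3]
time_s: 14.7
eef_pos: [0.5395, 0.0261, 0.1026]
wrist_force: [0.4, 0.7, -1.7]
```

```bash
(python3 -m jog '[0,0,0.001,0,0,0,1,0,0,0.001,0,0,0,1,0,0,0.001,0,0,0,1]';python3 -m jog '[0,0,0.001,0,0,0,1,0,0,0.001,0,0,0,1,0,0,0.001,0,0,0,1]') | grep -E 'time|pos|force: \['
```

```text
time_s: 15.08
eef_pos: [0.5396, 0.0261, 0.1018]
wrist_force: [-0.4, 1.2, 3.0]
time_s: 15.45
eef_pos: [0.5395, 0.0261, 0.1007]
wrist_force: [0.2, -0.7, 2.6]
```

Key 2 gives as well, so key 1 should be the latched one. I tap it to confirm.

```bash
(python3 -m jog '[0,0,-0.016,0,0,0,1,0,-0.027,-0.016,0,0,0,1,0,-0.055,-0.016,0,0,0,1,0,-0.055,-0.008,0,0,0,1,0,-0.055,-0.008,0,0,0,1,0,-0.055,-0.008,0,0,0,1,0,-0.055,-0.008,0,0,0,1]';for i in 1;do python3 -m jog '[0,0,0.001,0,0,0,1,0,0,0.001,0,0,0,1,0,0,0.001,0,0,0,1]';python3 -m jog '[0,0,0.001,0,0,0,1,0,0,0.001,0,0,0,1,0,0,0.001,0,0,0,1]';done) | grep -E 'time|pos|force: \['
```

```text
time_s: 16.32
eef_pos: [0.5396, 0.0804, 0.1087]
wrist_force: [0.9, -0.4, -0.1]
time_s: 16.7
eef_pos: [0.5395, 0.081, 0.1076]
wrist_force: [-0.0, -0.5, -0.7]
time_s: 17.08
eef_pos: [0.5395, 0.0811, 0.1066]
wrist_force: [1.0, 0.0, -0.7]
```

```bash
(python3 -m jog '[0,0,0.001,0,0,0,1,0,0,0.001,0,0,0,1,0,0,0.001,0,0,0,1]';python3 -m jog '[0,0,0.001,0,0,0,1,0,0,0.001,0,0,0,1,0,0,0.001,0,0,0,1]') | grep -E 'time|pos|force: \['
```

```text
time_s: 17.45
eef_pos: [0.5394, 0.0811, 0.1056]
wrist_force: [0.7, 0.5, -0.1]
time_s: 17.82
eef_pos: [0.5394, 0.0811, 0.1045]
wrist_force: [0.3, 0.6, 0.1]
```

```bash
(python3 -m jog '[0,0,0.001,0,0,0,1,0,0,0.001,0,0,0,1,0,0,0.001,0,0,0,1]') | grep -E 'time|pos|force: \['
```

```text
time_s: 18.2
eef_pos: [0.5395, 0.0811, 0.1036]
wrist_force: [-0.2, -0.3, -0.3]
```

```bash
(python3 -m jog '[0,0,0.001,0,0,0,1,0,0,0.001,0,0,0,1,0,0,0.001,0,0,0,1]') | grep -E 'time|pos|force: \['
```

```text
time_s: 18.58
eef_pos: [0.5395, 0.0811, 0.1026]
wrist_force: [0.8, 0.2, -0.1]
```

```bash
(python3 -m jog '[0,0,0.001,0,0,0,1,0,0,0.001,0,0,0,1,0,0,0.001,0,0,0,1]';python3 -m jog '[0,0,0.001,0,0,0,1,0,0,0.001,0,0,0,1,0,0,0.001,0,0,0,1]') | grep -E 'time|pos|force: \['
```

```text
time_s: 18.95
eef_pos: [0.5397, 0.0811, 0.1019]
wrist_force: [-0.4, 1.0, 3.3]
time_s: 19.32
eef_pos: [0.5396, 0.0811, 0.1011]
wrist_force: [-2.5, -0.3, 6.1]
```

Key 1 is stiff: 6 N within about 1 mm, so it is the latched one. I press it firmly in steps.

```bash
(python3 -m jog '[0,0,0.001,0,0,0,1,0,0,0.002,0,0,0,1,0,0,0.002,0,0,0,1,0,0,0.002,0,0,0,1]';python3 -m jog '[0,0,0.001,0,0,0,1,0,0,0.002,0,0,0,1,0,0,0.002,0,0,0,1,0,0,0.002,0,0,0,1]') | grep -E 'time|pos|force: \['
```

```text
time_s: 19.82
eef_pos: [0.5397, 0.0811, 0.0996]
wrist_force: [-4.1, 0.9, 11.6]
time_s: 20.32
eef_pos: [0.5397, 0.0811, 0.0978]
wrist_force: [-4.3, 0.1, 11.9]
```

```bash
(python3 -m jog '[0,0,0.001,0,0,0,1,0,0,0.002,0,0,0,1,0,0,0.002,0,0,0,1,0,0,0.002,0,0,0,1]';python3 -m jog '[0,0,0.0005,0,0,0,1,0,0,0.001,0,0,0,1,0,0,0.001,0,0,0,1,0,0,0.001,0,0,0,1]') | grep -E 'time|pos|force: \['
```

```text
time_s: 20.82
eef_pos: [0.5399, 0.0811, 0.096]
wrist_force: [-5.4, 0.6, 13.9]
time_s: 21.32
eef_pos: [0.5399, 0.0811, 0.0952]
wrist_force: [-4.8, -0.3, 15.8]
```

```bash
(python3 -m jog '[0,0,0.0005,0,0,0,1,0,0,0.001,0,0,0,1,0,0,0.001,0,0,0,1,0,0,0.001,0,0,0,1]';python3 -m jog '[0,0,0.0005,0,0,0,1,0,0,0.001,0,0,0,1,0,0,0.001,0,0,0,1,0,0,0.001,0,0,0,1]') | grep -E 'time|pos|force: \['
```

```text
time_s: 21.82
eef_pos: [0.54, 0.0811, 0.0943]
wrist_force: [-6.0, 0.8, 15.3]
time_s: 22.32
eef_pos: [0.5402, 0.0811, 0.0938]
wrist_force: [-6.4, -0.2, 20.0]
```

The force rises at the stop, so it should have let go. I lift off, then check with a light tap: contact should now come at about 0.104 instead of 0.102.

```bash
(python3 -m jog '[0,0,-0.005,0,0,0,1,0,0,-0.012,0,0,0,1,0,0,-0.02,0,0,0,1,0,0,-0.02,0,0,0,1,0,0,-0.014,0,0,0,1,0,0,-0.0135,0,0,0,1,0,0,-0.0135,0,0,0,1]';python3 -m jog '[0,0,0.001,0,0,0,1,0,0,0.001,0,0,0,1,0,0,0.001,0,0,0,1]';python3 -m jog '[0,0,0.001,0,0,0,1,0,0,0.001,0,0,0,1,0,0,0.001,0,0,0,1]') | grep -E 'time|pos|force: \['
```

```text
time_s: 23.2
eef_pos: [0.5391, 0.0811, 0.1045]
wrist_force: [-0.1, -0.1, -0.1]
time_s: 23.58
eef_pos: [0.5394, 0.0811, 0.1041]
wrist_force: [0.3, -0.4, 0.2]
time_s: 23.95
eef_pos: [0.5396, 0.0811, 0.1033]
wrist_force: [-0.6, -0.5, 1.4]
```

```bash
(python3 -m jog '[0,0,0.0007,0,0,0,1,0,0,0.0007,0,0,0,1,0,0,0.0007,0,0,0,1]';python3 -m jog '[0,0,-0.02,0,0,0,1,0,0,-0.06,0,0,0,1,0,0,-0.1,0,0,0,1,-0.04,0,-0.13,0,0,0,1,-0.04,0,-0.13,0,0,0,1,-0.04,0,-0.13,0,0,0,1,-0.04,0,-0.13,0,0,0,1,-0.04,0,-0.13,0,0,0,1]') | grep -E 'time|pos|force: \['
python3 - <<'E'
from h import *
p=camera('wrist');save(p,'w2')
E
```

```text
time_s: 24.32
eef_pos: [0.5396, 0.0811, 0.1025]
wrist_force: [-0.8, -0.3, 1.7]
time_s: 25.32
eef_pos: [0.4994, 0.081, 0.2312]
wrist_force: [-0.0, 1.2, 0.1]
```

View pics/w2.png

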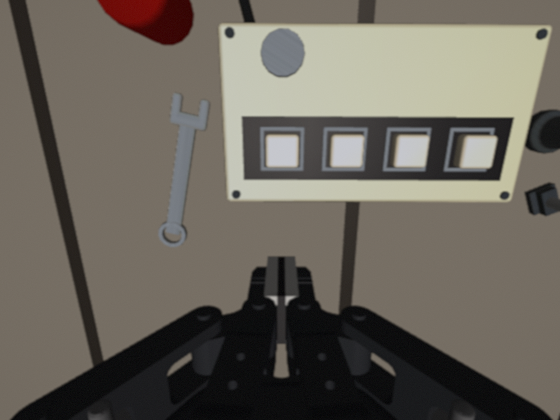

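Key 1 (cap at (282,151)) now meets the finger about 1–1.5 mm higher and gives softly at 1.7 N. The hand is clear, and the collet at (283,52) still stands in its place.

```bash
python3 -c "from bench import *; print(hand_in())"
```

```text
the job is handed in; nothing more can be done
None
```

Key 1 was the latched key. I pressed it to its stop at about 20 N and it let go: a light re-tap met it higher than before and it gave softly. Keys 2, 3 and 4 all gave under light taps and were not pushed far enough to latch, no tools were touched, and I handed the job in at about 25 s; `hand_in()` returned no verdict.

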